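# Unfold the clamp's crank handle and wind the clamp up on a brittle kiln slab

## Task

Clamp the kiln slab in the green bench clamp with the red crank handle so that it can be brushed clean: swing that folded handle fully up to its upright stop first, without turning the crank, then wind the crank clockwise (seen from above) by that handle until the jaw has pushed the slab home against the fixed jaw and grips it firmly. The slab is brittle: stop as soon as the crank turns clearly heavier than it ran free, and do not wind hard on it. Leave the handle standing up and the slab flat in the clamp, let go, and do not disturb the things around.

Things in the scene. Friction and masses are not known exactly. Their poses are not given: they have to be found in the camera images.
- hub (a point): point on the crank's upright axis, 110 mm above the bench, level with the fold hinge. The crank arm is a steel bar 16 mm wide, its top 95 mm above the bench. The point's x axis runs along the arm from the fold hinge to the crank's axis, so it turns with the crank
- knuckle (a point): the fold hinge of the handle at the outer end of the crank arm, 65 mm from the crank's axis, 110 mm above the bench. The hinge pin is level and square to the arm
- grip (a point): centre of the red grip, 48 mm from the fold hinge: a round sleeve, 20 mm thick, 64 long (16 to 80 mm from the hinge), spinning freely on its rod, which ends at 84 mm. Folded, the handle lies over the arm and points from the hinge past the crank's axis, centre line 110 mm above the bench; unfolded, it stands upright over the hinge. x axis: along the handle to its free end
- handle (a joint): fold angle of the handle: 0 folded flat over the arm, 1.571 upright against its stop (the working position); it starts at 0 to 0.15. The hinge is stiff (about 2 N at the end of the grip) and stays where it is left
- crank (a joint): crank angle, grows clockwise seen from above; this moves the jaw to the slab by 10 mm per radian (63 mm a turn). 0 when the arm points straight away from the slab; starts between -1.2 and 1.2; the slab is clamped somewhere between 5.6 and 6.8 rad. Let go, the crank stays put or springs back a little; its friction then holds the slab with up to some 28 N
- jaw: the moving jaw: grey bar 116 mm wide with a black rubber pad, sliding along the bed away from the gearbox. Origin: at bench level on the crank's axis when the crank reads 0, moving with the jaw; x points along the travel to the slab; the pad's face lies at x = 85 mm
- brass_brush: brass brush with a wooden handle, 198 mm long, lying on the bench in front of the clamp: leave alone
- mist_sprayer: white spray bottle, 248 mm high, standing at the back right: leave alone
- clamp: the clamp: green bed 335 mm long, 130 wide, 22 high, with a gearbox (85 x 96 mm, top 64 mm above the bench) at the end near the robot. Origin: on the crank's axis at bench level; x points along the bed to the slab. The fixed jaw, a grey bar at the bed's far end, is bolted somewhere within 4 mm of x = 250 mm (not measured)
- jaw_face (a point): middle of the moving jaw's pad face, 30 mm above the bench. Push needed at the handle, along its circle: about 4.3 N running free, a trace more while the slab slides along the bed, 8 N when the slab is just held firmly; the slab cracks at about 18 N. Stop at 11 to 13 N. From first firm contact to cracking the crank turns only about 0.4 rad
- slab_mid (a point): centre of the kiln slab, half-way up (30 mm above the bench): brown-grey, 105 mm along the bed, 118 across, 16 thick, lying loose and slightly askew on the bed between the jaws, some mm short of the fixed jaw. Axes square to its edges: x along the bed, z up
- slab: the same kiln slab; origin at the centre of its underside, 22 mm above the bench; its axes are turned 0.157 rad from its edges (use slab_mid for its direction)
There are look-alikes about, which are no part of the job. Of the things that look like the slab, the larger one is meant.

How it is judged:
On the way, in this order (a step that is already met when the one before it is completed fails the run):
1. the handle is swung up to its upright stop (value of joint handle above 1.4 rad), for 0.2 s.
2. the crank is wound until the jaw grips the slab firmly (25 N or more) against the fixed jaw (contact force between jaw and slab above 25 N), for 0.2 s.
At the end, for the whole second after the job is handed in: the jaw still grips the slab with more than 15 N, the slab lies flat (within 4 mm of the bed, 0.05 rad of level) and square to the jaw (0.04 rad), at rest, and the handle stands upright (joint over 1.3 rad) (contact force between jaw and slab above 15 N and value of joint handle above 1.3 rad and height (world z) of slab below 0.026 m and angle between slab's own z axis and vertical below 0.05 rad and angle between the x axis of slab_mid and the x axis of jaw, either way round below 0.04 rad and linear speed of slab below 0.01 m/s); the robot touches nothing.
It fails at once if the slab is squeezed by the jaw with more than 90 N (it cracks) (contact force between jaw and slab above 90 N).
It fails at once if the crank is turned (hinge moved over 20 mm) while the handle is not upright (below 1.1 rad) (distance of knuckle from where it was at the start of the episode above 0.02 m and value of joint handle below 1.1 rad).
It fails at once if the brush is moved by more than 30 mm (distance of brass_brush from where it was at the start of the episode above 0.03 m).
It fails at once if the spray bottle is moved by more than 30 mm (distance of mist_sprayer from where it was at the start of the episode above 0.03 m).
It also fails if it takes over 64 s, if anything falls off the work surface, if the arm or the gripper's body presses on something with over 40 N, if the wrist force passes 120 N, or if a joint passes its speed limit or range.

## Robot

A 7-joint arm with a two-finger parallel gripper is mounted at the origin on a cart in front of the work surface, level with it; the furniture and walls round the work are solid. World frame = base frame: x ahead of the robot, y to its left, z up, the work surface at z = 0. Lengths are in m, angles in rad, forces in N, time in s.
With the tool pointing down it reaches from about 0.4 to 0.9 m from the base axis. Payload 5.5 kg.
Tool frame: the origin (TCP) lies midway between the tips of the shut fingers; the grasp point (between the pads) lies 19 mm behind it; z points along the fingers, y is the line along which they close (so a half turn about z gives the same grasp; the last joint's range is limited). The gripper opens to 85 mm and grips with 20 to 120 N. Pads are 22 mm wide; open, the fingers measure 114 mm over their backs; the gripper's body (76 mm by 85 mm) begins 54 mm behind the grasp point. The pads swing forward as they close: fully open they stand 13 mm farther back than shut.
Start: joints at [-0.929, 0.501, -0.427, 1.55, 0.221, 1.138, -0.21], TCP at [0.24, 0.604, 0.231] pointing down, gripper open.
Joint ranges: [-2.88, 2.88], [-0.31, 2.03], [-1.54, 1.56], [0.2, 2.42], [-1.41, 4.55], [0.19, 2.02], [-2.57, 2.57]. Speed limits (rad/s): [2.57, 2.57, 3.14, 3.14, 3.14, 3.14, 3.14].

## Interface

Orientations are given as a unit quaternion [x, y, z, w].
In Python, from bench import r gives the robot as it stands.
- The arm moves only by the shell command python3 -m handwheel 'ROWS' [OPENING] [FORCE]. ROWS is JSON, a list of rows, each an object with "translation": the shift along the tool's x, y, z in mm, a list of three; "turn": the turn, a rotation vector about the tool's x, y, z in rad, a list of three. In form: [{"translation": [dx, dy, dz], "turn": [ax, ay, az]}, ...]. A call has 1 to 12 rows; each row is the pose to reach, as a shift and turn from the pose commanded when the call began, along the tool's axes at that moment; what a row does not reach only later rows make up. A row lasts 1/12 s, in which the tool goes at most 41.7 mm and 7.16 degrees, less where a joint would pass 70% of its speed; a pose out of reach is approached as far as the arm can. A call with a gripper value outside its range is refused whole. OPENING is the opening, from 0 (shut) to 1 (fully open), set as the call begins (- or left out, the last holds). The fingers move at their own pace and stop on an object; FORCE is the grip in N (left out, the last holds). Time passes only in rows, so rows that repeat a pose let the fingers close. It gives the time, the measured TCP pose, the force, the opening and the grip force at its end, in the units of the state.
- r.state(): the state, without advancing time (a new reading comes with each control period).
- r.read_camera(name): name is "scene" or "top" or "wrist"; returns the picture (384x512x3 uint8, blue, green, red); there is no depth.
- r.get_calibration(name): a dict with "fx", "fy", "cx", "cy" (pixels), "origin" and "attitude" of the camera in the world. Camera axes: x right, y up, looking along -z (the intrinsics and any distortion apply to the point x, -y, -z); pixel columns grow to the right and rows downward; lengths in m; the calibration is good to about 2 mm. A picture is of the moment at which its call begins: read the wrist's pose just before it. get_calibration takes no time and is no camera call; for the wrist camera it gives the pose at the moment of the call.
- r.job_done(): hands the job in; it is judged then, once.
The state is a dict: "time": time; "joint_positions": joint angles; "qd": joint speeds; "tau": joint torques, N m; "tcp_pos": TCP position; "orientation": TCP orientation; "contact_force": force on the tool from outside, world axes, zero at the start; "torque": the same for the moment, N m; "finger_gap": finger opening in m; "finger_force": force on a finger pad.
Only numpy, scipy, OpenCV 4.12 (cv2) and the standard library are available. Lean on these libraries where they do the work, as an engineer would, in place of code of your own. Each camera call takes 0.05 s, during which the arm holds its last target. There are 200 camera calls.

## Working session

There is one attempt and no reset: what is moved stays moved. The work goes in short steps, Python scripts to look and compute and a shell command to move; the robot and the scene stay as the last step left them, time stands still between calls to the robot, and variables do not carry over. Pictures are saved under pics/ and viewed, at most 10 in all, crops included, and the job is handed in when it is done.

```bash
ls; mkdir -p pics; cat > h.py <<'E'
import numpy as np, cv2
from scipy.spatial.transform import Rotation as R
from bench import r
def snap(n,f=None):
    c=r.get_calibration(n); im=r.read_camera(n)
    if f: cv2.imwrite('pics/'+f,im)
    return im,c
def rot(c):
    a=np.array(c['attitude'],float)
    return a if a.shape==(3,3) else R.from_quat(a).as_matrix()
def ray(c,u,v):
    d=np.array([(u-c['cx'])/c['fx'],-(v-c['cy'])/c['fy'],-1.]); return np.array(c['origin']),rot(c)@d
def onz(c,u,v,z):
    o,d=ray(c,u,v); return o+d*(z-o[2])/d[2]
def proj(c,p):
    q=rot(c).T@(np.array(p)-np.array(c['origin'])); return c['cx']+c['fx']*q[0]/-q[2], c['cy']-c['fy']*q[1]/-q[2]
def tri(rs):
    A=0;b=0
    for o,d in rs:
        d=d/np.linalg.norm(d);P=np.eye(3)-np.outer(d,d);A=A+P;b=b+P@o
    x=np.linalg.solve(A,b); return x
E
python3 - <<'E'
from h import *
a,c1=snap('scene','s0.png'); b,c2=snap('top','t0.png')
print(c1,c2); print(r.get_calibration('wrist')); print(r.state())
cv2.imwrite('pics/st.png',cv2.resize(np.vstack([a,b]),None,fx=.78,fy=.78))
E
```

```text
pics
{'fx': 386.5597824633414, 'fy': 386.5597824633414, 'cx': 252.7498054917335, 'cy': 190.8970651370088, 'origin': array([ 0.28100581, -0.4490513 ,  0.7077469 ]), 'attitude': array([ 0.37064013, -0.10286111, -0.23230721,  0.89335259])} {'fx': 350.1660966971252, 'fy': 350.1660966971252, 'cx': 264.2766801199918, 'cy': 193.97796770141184, 'origin': array([0.42194077, 0.09901976, 0.93186538]), 'attitude': array([ 0.07580281, -0.07011016, -0.69671485,  0.7098781 ])}
{'fx': 270.52367142294025, 'fy': 270.52367142294025, 'cx': 254.26049104284007, 'cy': 191.63594651964704, 'origin': array([0.17137066, 0.63083248, 0.37338245]), 'attitude': array([-0.12033969, -0.08079433,  0.55517155,  0.81900866])}
{'time': 0.1, 'joint_positions': array([-0.92879606,  0.50181308, -0.42680937,  1.55136442,  0.22077029,
        1.13826933, -0.21034287]), 'qd': array([ 0.00133323, -0.00247381, -0.00189281, -0.00231227,  0.00079911,
       -0.00026545, -0.00127319]), 'tau': array([-1.14894527e-02, -5.70803261e+01, -5.83859771e+00, -2.81754702e+01,
        1.05976113e-02,  5.44824492e-03,  2.78005949e-06]), 'tcp_pos': array([0.24016188, 0.60332345, 0.23031833]), 'orientation': array([ 1.88270498e-01,  9.82116797e-01, -8.75537870e-04, -2.22776763e-04]), 'contact_force': array([ 0.31506277, -0.12134944, -0.59387579]), 'torque': array([-0.00142851, -0.0031957 , -0.03782142]), 'finger_force': 0.0, 'finger_gap': 0.08500535912011883}
```

View pics/s0.png

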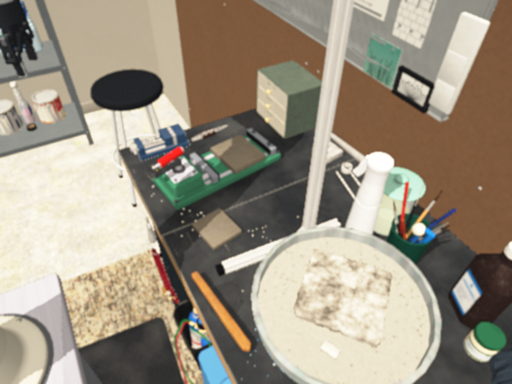

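View pics/t0.png

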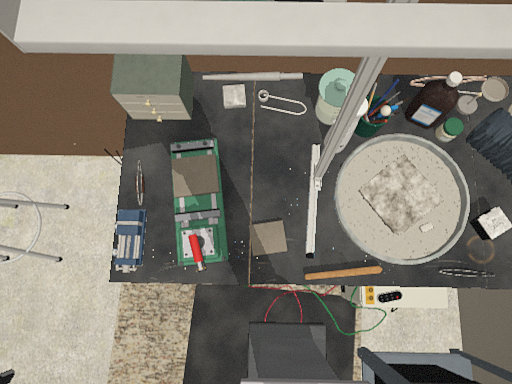

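The scene view shows the green clamp at (215,165) with red handle (168,160) and its slab at (240,150). The top view has the red handle at about (196,252), the slab at (195,175) and the fixed jaw at (193,146). Candidates that could be confused with these (top-view pixels):
- **Slab:** the clamp slab (195,175), against the smaller loose tile (270,236) and the mottled slab in the tray (400,195).
- **Clamp:** the green one (200,200), against the blue vice (130,240).

Next is a close crop, along with ray measurements.

```bash
python3 - <<'E'
from h import *
a=cv2.imread('pics/s0.png');b=cv2.imread('pics/t0.png');c1=r.get_calibration('scene');c2=r.get_calibration('top')
w,cw=snap('wrist')
s=r.state()
for n,c in(('s',c1),('t',c2)):
    print(n,[np.round(proj(c,p)) for p in ([0,0,0],s['tcp_pos'],[.5,.2,0],[.3,.2,0])])
for n,im in(('s',a),('t',b)):
    hs=cv2.cvtColor(im,cv2.COLOR_BGR2HSV)
    m=(((hs[...,0]<6)|(hs[...,0]>174))&(hs[...,1]>170)&(hs[...,2]>120)).astype(np.uint8)
    k,l,st,ce=cv2.connectedComponentsWithStats(m)
    for i in range(1,k):
        if st[i,4]>40:
            ys,xs=np.where(l==i); print(n,st[i],ce[i],cv2.minAreaRect(np.c_[xs,ys].astype(np.float32)))
A=cv2.resize(a[105:215,120:300],None,fx=2.2,fy=2.2,interpolation=2)
B=cv2.resize(b[130:280,160:240],None,fx=4,fy=4,interpolation=2)[:600]
W=cv2.resize(w,(396,297))
H=np.zeros((600,800,3),np.uint8);H[:242,:396]=A;H[:600,440:760]=B;H[280:577,:396]=W
cv2.imwrite('pics/crop.png',H)
E
```

```text
s [array([-19., 375.]), array([30., 72.]), array([199., 202.]), array([120., 232.])]
t [array([305., 451.]), array([ -5., 361.]), array([229., 237.]), array([226., 316.])]
s [157 147  26  20 207] [170.04830918 156.28502415] ((169.66311645507812, 156.41908264160156), (8.858449935913086, 26.06032371520996), 55.491477966308594)
s [400 183   8  56 137] [403.24817518 214.28467153] ((403.01788330078125, 210.3568115234375), (5.145290374755859, 55.08148193359375), 3.301865577697754)
s [155 256  19  39 158] [163.12025316 274.38607595] ((163.3638916015625, 275.4733581542969), (41.615386962890625, 5.076923370361328), 67.38013458251953)
t [189 234  14  28 220] [195.3        247.93636364] ((195.29612731933594, 247.643798828125), (27.145925521850586, 8.245691299438477), 76.60750579833984)
```

View pics/crop.png

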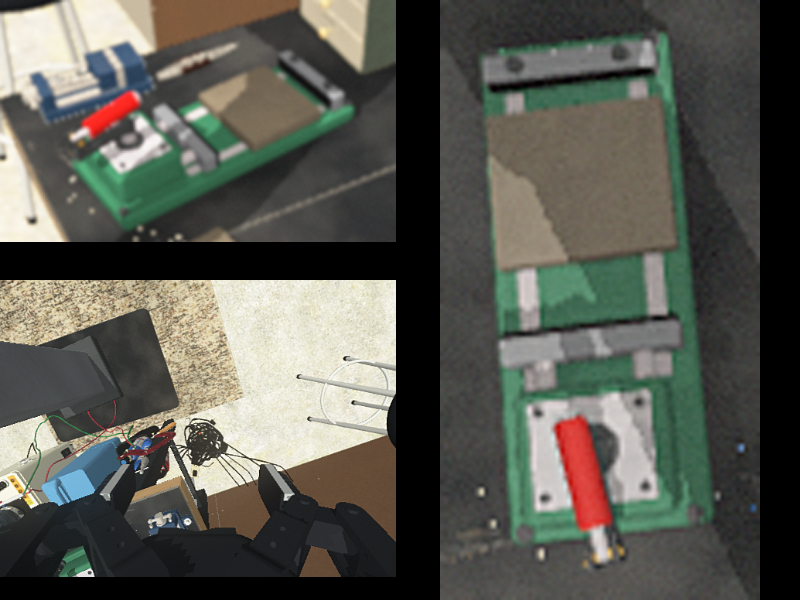

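The crop confirms the choice: this is the green clamp, and its slab is the larger one, slightly askew. The hinge end of the red grip is toward the robot, at top-view (200.5,268.5). The free end is at (193,235), over the dark hub disc at (201,241). I'll triangulate next.

```bash
cat >> h.py <<'E'
def redmask(im):
    hs=cv2.cvtColor(im,cv2.COLOR_BGR2HSV)
    m=(((hs[...,0]<6)|(hs[...,0]>174))&(hs[...,1]>150)&(hs[...,2]>90)).astype(np.uint8)
    return m
def axis(m,box):
    x0,y0,x1,y1=box; mm=np.zeros_like(m);mm[y0:y1,x0:x1]=m[y0:y1,x0:x1]
    ys,xs=np.where(mm); p=np.c_[xs,ys].astype(float);c=p.mean(0);v=np.linalg.svd(p-c,full_matrices=False)[2][0]
    t=(p-c)@v; return c,c+v*np.percentile(t,1.5),c+v*np.percentile(t,98.5)
E
python3 - <<'E'
from h import *
a=cv2.imread('pics/s0.png');b=cv2.imread('pics/t0.png');c1=r.get_calibration('scene');c2=r.get_calibration('top')
A=axis(redmask(a),(150,140,190,175));B=axis(redmask(b),(180,225,215,280))
print(A,B)
tc=tri([ray(c1,*A[0]),ray(c2,*B[0])]);print('centre',tc)
# handle line: intersection of two view planes
n1=np.cross(ray(c1,*A[1])[1],ray(c1,*A[2])[1]);n2=np.cross(ray(c2,*B[1])[1],ray(c2,*B[2])[1])
d=np.cross(n1,n2);d/=np.linalg.norm(d);d*=np.sign(d[0]);print('dir',d,'yaw',np.arctan2(d[1],d[0]),'elev',np.arcsin(d[2]))
# point on line
P=np.linalg.lstsq(np.array([n1,n2,d]),np.array([n1@ray(c1,0,0)[0],n2@ray(c2,0,0)[0],d@tc]),rcond=None)[0];print('pt',P)
print('ends top@.11',onz(c2,*B[1],.11),onz(c2,*B[2],.11))
g=lambda x,y:((x-440)/4+160,y/4+130)
for n,p,z in(('plateTL',(528,402),.064),('plateTR',(655,390),.064),('plateBR',(660,496),.064),('plateBL',(537,510),.064),('disc',(603,445),.08),('hinge',(603,553),.11),
 ('bedTL',(484,60),.022),('bedTR',(665,36),.022),('bedBL',(513,540),.022),('bedBR',(712,520),.022),('jawL',(500,345),.05),('jawR',(680,322),.05),('slabTL',(487,120),.038),('slabTR',(663,97),.038),('slabBL',(498,270),.038),('slabBR',(676,246),.038)):
    print(n,np.round(onz(c2,*g(*p),z),4))
E
```

```text
(array([169.85840708, 156.39823009]), array([180.48453266, 149.42269087]), array([159.476156  , 163.21367745])) (array([195.31415929, 247.80973451]), array([192.11392603, 235.06392886]), array([198.47089701, 260.38230722]))
centre [0.46379306 0.26384934 0.1161361 ]
dir [0.95466576 0.28565013 0.08376925] yaw 0.2907362798208888 elev 0.08386752919315424
pt [0.46371303 0.26439481 0.11518812]
ends top@.11 [0.49281315 0.27454468 0.11      ] [0.43484784 0.25625274 0.11      ]
plateTL [0.5076 0.3102 0.064 ]
plateTR [0.5165 0.2317 0.064 ]
plateBR [0.4517 0.2255 0.064 ]
plateBL [0.4418 0.3002 0.064 ]
disc [0.4809 0.2591 0.08  ]
hinge [0.4172 0.25   0.11  ]
bedTL [0.7452 0.3664 0.022 ]
bedTR [0.7646 0.2432 0.022 ]
bedBL [0.4237 0.324  0.022 ]
bedBR [0.4386 0.1976 0.022 ]
jawL [0.5448 0.3339 0.05  ]
jawR [0.5617 0.22   0.05  ]
slabTL [0.6974 0.3566 0.038 ]
slabTR [0.7155 0.2399 0.038 ]
slabBL [0.5957 0.3419 0.038 ]
slabBR [0.6138 0.2266 0.038 ]
```

Fits agree: hinge ≈ (0.418, 0.250, 0.111), axis ≈ (0.480, 0.268), handle yaw ≈ 0.28, elevation ≈ 0.08, bed yaw 0.135 (crank ≈ -0.15). First move is to a point above the grip.

```bash
cat >> h.py <<'E'
def down(yaw): # tool down, tool y at this yaw
    y=np.array([np.cos(yaw),np.sin(yaw),0]);z=np.array([0,0,-1.]);return R.from_matrix(np.c_[np.cross(y,z),y,z])
def delta(p,q,s=None):
    s=s or r.state(); q0=R.from_quat(s['orientation'])
    return np.round(q0.inv().apply(np.array(p)-s['tcp_pos'])*1000,1),np.round((q0.inv()*q).as_rotvec(),4)
E
python3 - <<'E'
from h import *
print(delta([.4736,.2667,.20],down(.28+np.pi/2)))
E
```

```text
(array([-341.4, -226.5,   30.8]), array([-1.400e-03, -5.000e-04, -6.588e-01]))
```

```bash
python3 -m handwheel '[{"translation":[-28,-19,2.5],"turn":[0,0,-0.055]},{"translation":[-57,-38,5],"turn":[0,0,-0.11]},{"translation":[-86,-57,8],"turn":[0,0,-0.165]},{"translation":[-115,-76,10],"turn":[0,0,-0.22]},{"translation":[-143,-95,13],"turn":[0,0,-0.275]},{"translation":[-172,-114,15],"turn":[0,0,-0.33]},{"translation":[-200,-133,18],"turn":[0,0,-0.39]},{"translation":[-228,-151,20],"turn":[0,0,-0.44]},{"translation":[-257,-170,23],"turn":[0,0,-0.5]},{"translation":[-285,-189,26],"turn":[0,0,-0.55]},{"translation":[-313,-208,28],"turn":[0,0,-0.6]},{"translation":[-341.4,-226.5,31],"turn":[0,0,-0.659]}]' 1 20
python3 - <<'E'
from h import *
w,c=snap('wrist','w1.png'); A=axis(redmask(w),(0,0,512,384));print(A)
print(delta([.4736,.2667,.20],down(.28+np.pi/2)))
c2=r.get_calibration('top');c1=r.get_calibration('scene')
B=[195.31415929, 247.80973451];A1=[169.858,156.398]
P=tri([ray(c,*A[0]),ray(c2,*B),ray(c1,*A1)]);print(P,[np.round(np.array(proj(k,P))-np.array(u),1) for k,u in((c,A[0]),(c2,B),(c1,A1))])
print(proj(c,[.418,.25,.11]),proj(c,[.48,.268,.095]))
E
```

```text
time: 1.15
tcp_pos: [0.4744, 0.2656, 0.2002]
orientation: [-0.141, 0.99, -0.0, -0.0]
contact_force: [0.9, 1.2, 0.8]
finger_gap: 0.0853
finger_force: 0.0
(array([245.56473095, 167.56366542]), array([157.05699158,  22.41108549]), array([273.29752146, 213.04540656]))
(array([ 2.9, 10.5, -0.9]), array([-0.0055, -0.0002, -0.0024]))
[0.45812892 0.25659549 0.12201329] [array([ 3.1, 12.2]), array([2.6, 2.1]), array([-1.8,  0.6])]
(np.float64(254.39626776975152), np.float64(129.78154905234373)) (np.float64(254.41691238289502), np.float64(197.28211182926535))
```

View pics/w1.png

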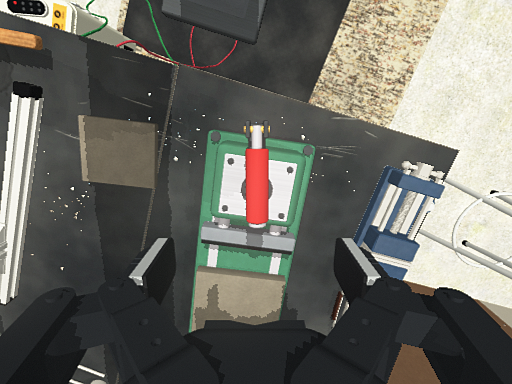

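The wrist view shows the red grip running vertically from (257,150) to (257,222), with its hinge at (258,130), the prediction being (254,130). The hub disc is at (256,188). The handle is aligned with the tool's x axis and midway between the open pads.

```bash
python3 - <<'E'
from h import *
print(r.state()['tcp_pos'])
w,c=snap('wrist'); A=axis(redmask(w),(235,110,285,240));print(A)
c2=r.get_calibration('top');c1=r.get_calibration('scene')
B=[195.31415929, 247.80973451];A1=[169.858,156.398]
P=tri([ray(c,*A[0]),ray(c2,*B),ray(c1,*A1)]);print(P,[np.round(np.array(proj(k,P))-np.array(u),1) for k,u in((c,A[0]),(c2,B),(c1,A1))])
for z in(.11,):
  a,b=onz(c,*A[1],z),onz(c,*A[2],z);print(a,b,np.arctan2(*(b-a)[1::-1]))
s=r.state();print(s['tcp_pos'],s['qd'].round(3));print(delta([.4736,.2667,.10],down(.28+np.pi/2),s))
print('hinge',onz(c,258,130,.11))
E
```

```text
[0.47927857 0.25741984 0.1991169 ]
(array([267.66606498, 182.62274368]), array([267.77717027, 146.97410718]), array([267.55267292, 219.0051041 ]))
[0.46344289 0.26447882 0.11530619] [array([-0.7,  0.9]), array([-0.1, -0.1]), array([-0.5,  0.2])]
[0.43359979 0.25652184 0.11      ] [0.49705852 0.27531652 0.11      ] 0.287940834148768
[0.47753741 0.25993355 0.19921695] [-0.06  -0.008 -0.069  0.005 -0.041 -0.001 -0.118]
(array([ 1.9,  8. , 99.2]), array([-0.004 , -0.001 , -0.0083]))
hinge [0.4222798  0.24457449 0.11      ]
```

```bash
python3 -m handwheel '[{"translation":[0,0,0],"turn":[0,0,0]},{"translation":[0,0,0],"turn":[0,0,0]},{"translation":[0,0,15],"turn":[0,0,0]},{"translation":[0,0,35],"turn":[0,0,0]},{"translation":[0,0,55],"turn":[0,0,0]},{"translation":[0,0,75],"turn":[0,0,0]},{"translation":[0,0,90],"turn":[0,0,0]},{"translation":[0,0,100],"turn":[0,0,0]},{"translation":[0,0,100],"turn":[0,0,0]},{"translation":[0,0,100],"turn":[0,0,0]}]'
python3 - <<'E'
from h import *
s=r.state();print(s['tcp_pos'],s['contact_force'],delta([.4736,.2667,.10],down(.28+np.pi/2),s))
E
```

```text
time: 2.08
tcp_pos: [0.473, 0.2684, 0.1003]
orientation: [-0.141, 0.99, 0.0, -0.0]
contact_force: [0.3, 0.6, 0.8]
finger_gap: 0.0855
finger_force: 0.0
[0.47300518 0.26837215 0.1002849 ] [0.2734882  0.59170294 0.8069584 ] (array([-0.1, -1.8,  0.3]), array([ 0.0005, -0.0008,  0.0021]))
```

```bash
python3 -m handwheel '[{"translation":[0,0,0],"turn":[0,0,0]},{"translation":[0,0,0],"turn":[0,0,0]},{"translation":[0,0,0],"turn":[0,0,0]},{"translation":[0,0,0],"turn":[0,0,0]},{"translation":[0,0,0],"turn":[0,0,0]},{"translation":[0,0,0],"turn":[0,0,0]},{"translation":[0,0,0],"turn":[0,0,0]},{"translation":[0,0,0],"turn":[0,0,0]}]' 0 25
python3 - <<'E'
from h import *
s=r.state();print(s['tcp_pos'],s['contact_force'])
# swing plan: grasp pt G at distance L from hinge, elev e ; tool pitch = k*(theta-e0)
h=np.array([.4176,.2510,.111]);yaw=.283
p0=np.array([.4736,.2667,.1003]);q0=down(yaw+np.pi/2)
G0=p0+q0.apply([0,0,-.019]);v=G0-h;f=np.array([np.cos(yaw),np.sin(yaw),0]);L=np.hypot(v@f,v[2]);e0=np.arctan2(v[2],v@f);print(L,e0,G0)
for k in(1.,.6):
  for i in range(0,25,1):
    th=e0+i*.0625
    pitch=k*(th-e0); q=q0*R.from_rotvec([0,-pitch,0])
    G=h+L*(np.cos(th)*f+np.sin(th)*np.array([0,0,1])); p=G+q.apply([0,0,.019])
    print(k,round(th,3),np.round(q0.inv().apply(p-p0)*1000,1),round(-pitch,3))
E
```

```text
time: 2.75
tcp_pos: [0.4741, 0.2676, 0.1006]
orientation: [-0.14, 0.99, 0.0, 0.0]
contact_force: [-0.6, 1.7, 1.7]
finger_gap: 0.0193
finger_force: 25.2
[0.47405946 0.26764318 0.10062495] [-0.58921504  1.67576944  1.69943669]
0.05874576036605998 0.1417611250745083 [0.4736 0.2667 0.1193]
1.0 0.142 [0.  0.6 0. ] -0.0
1.0 0.204 [-0.6  0.6 -3.7] -0.062
1.0 0.267 [-0.9  0.6 -7.3] -0.125
1.0 0.329 [ -1.    0.6 -11. ] -0.188
1.0 0.392 [ -0.8   0.6 -14.7] -0.25
1.0 0.454 [ -0.5   0.6 -18.4] -0.312
1.0 0.517 [  0.1   0.6 -22. ] -0.375
1.0 0.579 [  0.9   0.6 -25.6] -0.438
1.0 0.642 [  2.    0.6 -29.2] -0.5
1.0 0.704 [  3.3   0.6 -32.7] -0.562
1.0 0.767 [  4.7   0.6 -36. ] -0.625
1.0 0.829 [  6.4   0.6 -39.3] -0.688
1.0 0.892 [  8.3   0.6 -42.5] -0.75
1.0 0.954 [ 10.4   0.6 -45.6] -0.812
1.0 1.017 [ 12.7   0.6 -48.5] -0.875
1.0 1.079 [ 15.1   0.6 -51.2] -0.938
1.0 1.142 [ 17.7   0.6 -53.9] -1.0
1.0 1.204 [ 20.5   0.6 -56.3] -1.062
1.0 1.267 [ 23.4   0.6 -58.6] -1.125
1.0 1.329 [ 26.5   0.6 -60.6] -1.188
1.0 1.392 [ 29.7   0.6 -62.5] -1.25
1.0 1.454 [ 33.    0.6 -64.2] -1.312
1.0 1.517 [ 36.3   0
[... 290 characters left out ...]
0.188
0.6 0.517 [  2.8   0.6 -21.2] -0.225
0.6 0.579 [  4.1   0.6 -24.5] -0.262
0.6 0.642 [  5.5   0.6 -27.7] -0.3
0.6 0.704 [  7.1   0.6 -30.8] -0.337
0.6 0.767 [  8.9   0.6 -33.8] -0.375
0.6 0.829 [ 10.9   0.6 -36.6] -0.412
0.6 0.892 [ 13.    0.6 -39.3] -0.45
0.6 0.954 [ 15.3   0.6 -41.8] -0.488
0.6 1.017 [ 17.7   0.6 -44.2] -0.525
0.6 1.079 [ 20.3   0.6 -46.4] -0.562
0.6 1.142 [ 23.    0.6 -48.4] -0.6
0.6 1.204 [ 25.8   0.6 -50.3] -0.638
0.6 1.267 [ 28.7   0.6 -51.9] -0.675
0.6 1.329 [ 31.7   0.6 -53.4] -0.712
0.6 1.392 [ 34.7   0.6 -54.6] -0.75
0.6 1.454 [ 37.9   0.6 -55.6] -0.788
0.6 1.517 [ 41.    0.6 -56.5] -0.825
0.6 1.579 [ 44.2   0.6 -57.1] -0.862
0.6 1.642 [ 47.4   0.6 -57.5] -0.9
```

Grip is on the sleeve (gap 19 mm). I'll swing the handle up along the arc, pitching the tool partway with it.

```bash
python3 -m handwheel '[{"translation":[0,0,-3.6],"turn":[0,-0.038,0]},{"translation":[0,0,-7.2],"turn":[0,-0.075,0]},{"translation":[0.4,0,-10.8],"turn":[0,-0.113,0]},{"translation":[1,0,-14.3],"turn":[0,-0.15,0]},{"translation":[1.8,0,-17.8],"turn":[0,-0.188,0]},{"translation":[2.8,0,-21.2],"turn":[0,-0.225,0]},{"translation":[4.1,0,-24.5],"turn":[0,-0.262,0]},{"translation":[5.5,0,-27.7],"turn":[0,-0.3,0]},{"translation":[7.1,0,-30.8],"turn":[0,-0.337,0]},{"translation":[8.9,0,-33.8],"turn":[0,-0.375,0]},{"translation":[10.9,0,-36.6],"turn":[0,-0.412,0]},{"translation":[13,0,-39.3],"turn":[0,-0.45,0]}]'
python3 - <<'E'
from h import *
s=r.state();print(s['joint_positions'].round(2))
h=np.array([.4176,.2510,.111])
G=s['tcp_pos']-.019*R.from_quat(s['orientation']).as_matrix()[:,2];print(G-h,np.linalg.norm(G-h))
E
```

```text
time: 3.75
tcp_pos: [0.4614, 0.264, 0.1398]
orientation: [-0.136, 0.965, 0.032, 0.222]
contact_force: [4.3, 1.0, -3.4]
finger_gap: 0.0192
finger_force: 24.9
[-0.55  0.21 -0.15  2.3   0.77  0.3   0.46]
[0.03579142 0.01067234 0.04590135] 0.059176505355740774
```

Joint 6 is near its limit, so I'll hold the pitch and finish the arc in translation, with the pads pivoting on the sleeve.

```bash
python3 - <<'E'
from h import *
L=.0587
for k in (0,.1):
  for i in range(0,13):
    th=.892+i*.06
    # coordinates: a fwd (=-toolx0), u up(=-toolz0)
    pit=.45-k*i/12*4; 
    def tcp(th,pit): # tool z dir: down rotated to fwd
        return L*np.array([np.cos(th),np.sin(th)])+.019*np.array([np.sin(pit),-np.cos(pit)])
    d=tcp(th,pit)-tcp(.892,.45)
    tz=np.array([np.sin(.45),-np.cos(.45)]); tx=np.array([-np.cos(.45),-np.sin(.45)])
    print(k,round(th,2),np.round([d@tx*1000,d@tz*1000],1),round(.45-pit,3))
E
```

```text
0 0.89 [0. 0.] 0.0
0 0.95 [ 1.6 -3.1] 0.0
0 1.01 [ 3.4 -6.2] 0.0
0 1.07 [ 5.4 -9.1] 0.0
0 1.13 [  7.5 -11.9] 0.0
0 1.19 [  9.8 -14.6] 0.0
0 1.25 [ 12.2 -17.1] 0.0
0 1.31 [ 14.8 -19.5] 0.0
0 1.37 [ 17.6 -21.7] 0.0
0 1.43 [ 20.5 -23.7] 0.0
0 1.49 [ 23.4 -25.6] 0.0
0 1.55 [ 26.5 -27.3] 0.0
0 1.61 [ 29.7 -28.8] 0.0
0.1 0.89 [0. 0.] 0.0
0.1 0.95 [ 2.2 -3.1] 0.033
0.1 1.01 [ 4.7 -6.2] 0.067
0.1 1.07 [ 7.2 -9.2] 0.1
0.1 1.13 [ 10.  -12.1] 0.133
0.1 1.19 [ 12.9 -14.8] 0.167
0.1 1.25 [ 16.  -17.5] 0.2
0.1 1.31 [ 19.2 -20. ] 0.233
0.1 1.37 [ 22.6 -22.3] 0.267
0.1 1.43 [ 26.1 -24.6] 0.3
0.1 1.49 [ 29.7 -26.6] 0.333
0.1 1.55 [ 33.3 -28.5] 0.367
0.1 1.61 [ 37.1 -30.3] 0.4
```

```bash
python3 -m handwheel '[{"translation":[2.2,0,-3.1],"turn":[0,0.033,0]},{"translation":[4.7,0,-6.2],"turn":[0,0.067,0]},{"translation":[7.2,0,-9.2],"turn":[0,0.1,0]},{"translation":[10,0,-12.1],"turn":[0,0.133,0]},{"translation":[12.9,0,-14.8],"turn":[0,0.167,0]},{"translation":[16,0,-17.5],"turn":[0,0.2,0]},{"translation":[19.2,0,-20],"turn":[0,0.233,0]},{"translation":[22.6,0,-22.3],"turn":[0,0.267,0]},{"translation":[26.1,0,-24.6],"turn":[0,0.3,0]},{"translation":[29.7,0,-26.6],"turn":[0,0.333,0]},{"translation":[33.3,0,-28.5],"turn":[0,0.367,0]},{"translation":[37.1,0,-30.3],"turn":[0,0.4,0]}]'
python3 - <<'E'
from h import *
h=np.array([.4176,.2510,.111])
s=r.state();print(s['joint_positions'].round(2))
G=s['tcp_pos']-.019*R.from_quat(s['orientation']).as_matrix()[:,2];print(G-h,np.linalg.norm(G-h))
a,c1=snap('scene');b,c2=snap('top');w,cw=snap('wrist')
H=np.zeros((600,800,3),np.uint8)
H[:300,:400]=cv2.resize(a[100:250,100:300],None,fx=2,fy=2);H[:300,400:]=cv2.resize(b[180:330,120:320],None,fx=2,fy=2);H[300:,:400]=cv2.resize(w,(400,300))
cv2.imwrite('pics/up1.png',H)
E
```

```text
time: 4.75
tcp_pos: [0.4204, 0.252, 0.1527]
orientation: [-0.139, 0.99, 0.005, 0.028]
contact_force: [6.4, 1.2, 3.5]
finger_gap: 0.0191
finger_force: 27.3
[-0.26  0.28 -0.39  2.06  0.18  0.77  1.09]
[0.00175154 0.00069752 0.06066535] 0.06069463460720584
```

View pics/up1.png

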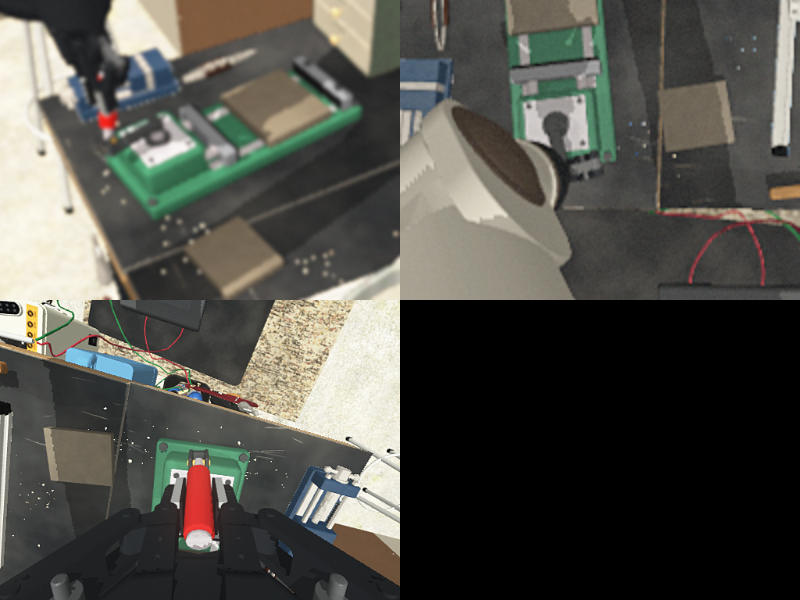

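The handle now stands upright between the fingers in both the scene and wrist views, and the force is rising at the stop. I'll press a little further to seat it.

```bash
python3 -m handwheel '[{"translation":[1,0,0],"turn":[0,0.02,0]},{"translation":[2,0,0],"turn":[0,0.05,0]},{"translation":[3,0,0],"turn":[0,0.05,0]},{"translation":[3,0,0],"turn":[0,0.05,0]},{"translation":[3,0,0],"turn":[0,0.05,0]}]'
python3 - <<'E'
from h import *
s=r.state();print(s['tcp_pos'],s['contact_force'],s['orientation'])
E
```

```text
time: 5.32
tcp_pos: [0.4183, 0.2514, 0.1527]
orientation: [-0.139, 0.99, 0.001, 0.005]
contact_force: [7.0, 1.6, 4.3]
finger_gap: 0.0187
finger_force: 27.9
[0.41826596 0.25135803 0.15269597] [7.00453727 1.64950541 4.283745  ] [-0.13914557  0.99026064  0.00139145  0.00452174]
```

```bash
python3 -m handwheel '[{"translation":[1.5,0,0],"turn":[0,0,0]},{"translation":[3,0,0],"turn":[0,0,0]},{"translation":[4,0,0],"turn":[0,0,0]},{"translation":[4,0,0],"turn":[0,0,0]}]'
python3 - <<'E'
from h import *
s=r.state();print(s['tcp_pos'],s['contact_force'],s['orientation'])
E
```

```text
time: 5.65
tcp_pos: [0.4139, 0.2501, 0.1527]
orientation: [-0.139, 0.99, 0.001, 0.004]
contact_force: [6.0, -0.0, 5.4]
finger_gap: 0.019
finger_force: 28.0
[0.41394614 0.25013234 0.1526642 ] [ 6.04334504 -0.03781604  5.36533353] [-0.13921934  0.9902514   0.00127161  0.00430487]
```

The force isn't rising, so the stop isn't reached yet. I'll go on pressing.

```bash
python3 -m handwheel '[{"translation":[1.5,0,0],"turn":[0,0,0]},{"translation":[3,0,0],"turn":[0,0,0]},{"translation":[4.5,0,0],"turn":[0,0,0]},{"translation":[5,0,0],"turn":[0,0,0]},{"translation":[5,0,0],"turn":[0,0,0]}]'
python3 - <<'E'
from h import *
s=r.state();print(s['tcp_pos'],s['contact_force'])
w,c=snap('wrist','w2.png');a,c1=snap('scene','s2.png');print(list(map(lambda z:proj(c,[.4176,.2505,z]),(.11,.19))))
cv2.imwrite('pics/up2.png',np.hstack([cv2.resize(w[180:384,150:350],(400,408)),cv2.resize(a[120:190,120:190],(400,408),interpolation=2)]))
E
```

```text
time: 6.07
tcp_pos: [0.4089, 0.2486, 0.1524]
orientation: [-0.139, 0.99, 0.001, 0.004]
contact_force: [6.2, 0.6, 2.8]
finger_gap: 0.0189
finger_force: 27.1
[0.40886211 0.24864174 0.15236544] [6.21971902 0.58018697 2.82768426]
[(np.float64(252.64633728999277), np.float64(226.2828144238627)), (np.float64(251.9579027140985), np.float64(298.61520796001173))]
```

View pics/up2.png

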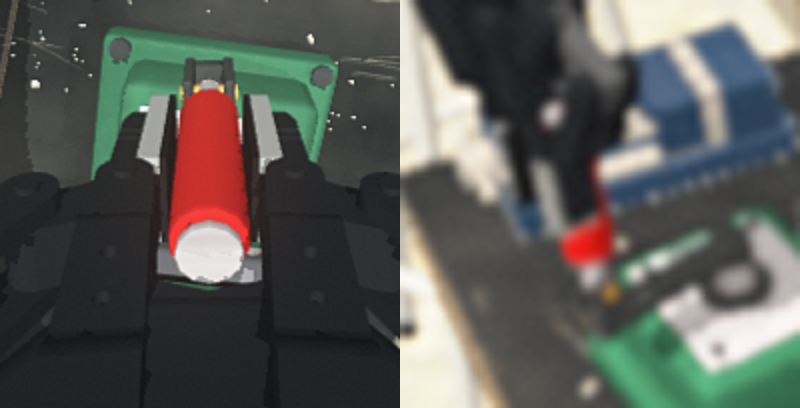

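```bash
python3 - <<'E'
from h import *
c=r.get_calibration('wrist');f=np.array([.96,.28,0])
hz=onz(c,255,217.5,.11)
print('hinge',hz)
for z in(.185,.19,.194):print(z,onz(c,255.5,306,z),(onz(c,255.5,306,z)-hz)@f)
# sleeve top edge / side: bottom end of sleeve near hinge
print('sleeve low',onz(c,254.5,225,.126))
print(r.state()['tcp_pos'],r.state()['contact_force'])
E
```

```text
hinge [0.41033786 0.2502416  0.11      ]
0.185 [0.42513444 0.25440305 0.185     ] 0.015369927199098209
0.19 [0.42110009 0.25321157 0.19      ] 0.01116333444082857
0.194 [0.41787261 0.25225838 0.194     ] 0.007798060234212857
sleeve low [0.40931958 0.24952435 0.126     ]
[0.40889128 0.24861523 0.15235949] [6.47562423 1.81728943 3.14712234]
```

The wrist view puts the hinge near (0.410, 0.250) and the grip tip at (255,306), about 1.48 rad. The sleeve may be sliding between the pads, so I'll let go, rise, and check the handle angle from two views.

```bash
python3 -m handwheel '[{"translation":[0,0,0],"turn":[0,0,0]},{"translation":[0,0,0],"turn":[0,0,0]},{"translation":[0,0,0],"turn":[0,0,0]},{"translation":[0,0,-20],"turn":[0,0,0]},{"translation":[0,0,-45],"turn":[0,0,0]},{"translation":[0,0,-70],"turn":[0,0,0]},{"translation":[-15,0,-80],"turn":[0,0,0]},{"translation":[-35,0,-80],"turn":[0,0,0]},{"translation":[-55,0,-80],"turn":[0,0,0]},{"translation":[-70,0,-80],"turn":[0,0,0]},{"translation":[-70,0,-80],"turn":[0,0,0]}]' 1
python3 - <<'E'
from h import *
w,c=snap('wrist','w3.png');a,c1=snap('scene','s3.png');b,c2=snap('top','t3.png')
print(r.state()['tcp_pos'],r.state()['contact_force'])
H=np.zeros((600,800,3),np.uint8)
H[:300,:400]=cv2.resize(w,(400,300));H[:300,400:]=cv2.resize(b[215:290,150:250],(400,300),interpolation=2);H[300:,:400]=cv2.resize(a[115:190,120:220],(400,300),interpolation=2)
H[300:,400:]=cv2.resize(w[140:290,156:356],(400,300),interpolation=2)
cv2.imwrite('pics/up3.png',H)
E
```

```text
time: 7.08
tcp_pos: [0.4743, 0.2669, 0.2301]
orientation: [-0.139, 0.99, 0.0, 0.0]
contact_force: [1.2, -0.3, 0.6]
finger_gap: 0.0854
finger_force: 0.0
[0.47083249 0.26653336 0.2297759 ] [-1.39480114 -0.21769491 -0.35104253]
```

View pics/up3.png

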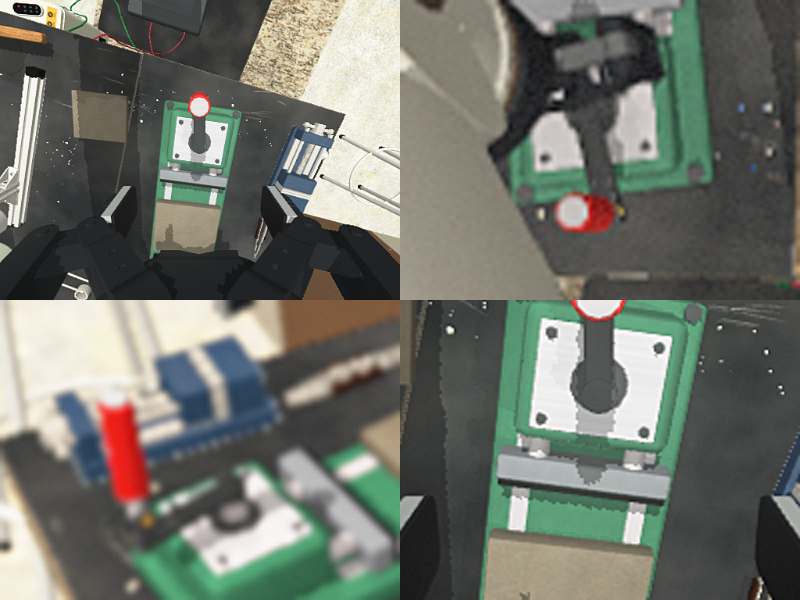

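The handle stands up in all three views, with its tip at wrist (254.7,137), top (193.2,268) and scene (148.5,139.3). The hub disc is at wrist (256,182.5) and scene (178.2,168.2). I'll work out the lean and the crank centre from these.

```bash
python3 - <<'E'
from h import *
w=cv2.imread('pics/w3.png');a=cv2.imread('pics/s3.png');b=cv2.imread('pics/t3.png')
c=r.get_calibration('wrist');c1=r.get_calibration('scene');c2=r.get_calibration('top')
# pose may have settled since the picture: shift by repeating wrist view
w,c=snap('wrist','w4.png')
for n,im,bx in(('w',w,(235,100,275,170)),('s',a,(135,120,165,175)),('t',b,(180,250,215,280))):
    print(n,[np.round(x,1) for x in axis(redmask(im),bx)])
g=cv2.cvtColor(w,cv2.COLOR_BGR2GRAY)
bw=(w[115:160,235:275].min(2)>170).astype(np.uint8);
ce=cv2.connectedComponentsWithStats(bw);print([(ce[2][i],ce[3][i]+[235,115]) for i in range(1,ce[0]) if ce[2][i,4]>15])
dk=(w[165:200,235:280].max(2)<75).astype(np.uint8);ce=cv2.connectedComponentsWithStats(dk);print([(ce[2][i],ce[3][i]+[235,165]) for i in range(1,ce[0]) if ce[2][i,4]>40])
print(r.state()['tcp_pos'])
for n,u in(('tip',((254.7,137),(148.5,139.3),(193.2,268))),):
    P=tri([ray(k,*x) for k,x in zip((c,c1,c2),u)]);print(n,P,[np.round(np.array(proj(k,P))-x,1) for k,x in zip((c,c1,c2),u)])
P=tri([ray(c1,148.5,139.3),ray(c2,193.2,268)]);print('tip s,t',P)
P=tri([ray(c,256,182.5),ray(c1,178.2,168.2)]);print('disc',P)
E
# line fit of handle from scene+top planes
python3 - <<'E'
from h import *
a=cv2.imread('pics/s3.png');b=cv2.imread('pics/t3.png')
c1=r.get_calibration('scene');c2=r.get_calibration('top')
A=axis(redmask(a),(135,120,165,175))
print('scene dir of vertical at hinge', [proj(c1,[.4125,.25,z]) for z in(.126,.19)],[proj(c1,[.4176,.2505,z]) for z in(.126,.19)],A)
E
```

```text
w [array([254.4, 133.6]), array([254.7, 122. ]), array([253.9, 155. ])]
s [array([150.7, 153.3]), array([148.4, 141.9]), array([152.8, 163.7])]
t [array([198.5, 268.5]), array([193.7, 273.7]), array([201.4, 265.4])]
[(array([  8,  15,  24,  24, 434], dtype=int32), array([254.10368664, 141.91474654])), (array([ 0, 39, 11,  6, 58], dtype=int32), array([239.48275862, 156.63793103])), (array([28, 43, 12,  2, 18], dtype=int32), array([267.5       , 158.66666667]))]
[]
[0.47076416 0.26652857 0.22997105]
tip [0.41825081 0.25093562 0.19091046] [array([-1.9,  3.7]), array([-1.4,  0.4]), array([-0. , -0.2])]
tip s,t [0.41952507 0.2502236  0.19173468]
disc [0.47913928 0.27072172 0.06550114]
scene dir of vertical at hinge [(np.float64(149.9200467710184), np.float64(163.39065337570406)), (np.float64(144.75009743539465), np.float64(141.0267896012571))] [(np.float64(151.99229403147925), np.float64(162.56988849330725)), (np.float64(146.94613403180475), np.float64(140.21846580529711))] (array([150.67539267, 153.27225131]), array([148.4058829 , 141.88917045]), array([152.75061943, 163.68087537]))
```

The handle is upright (≈1.55 rad) with its tip at about (0.4187, 0.2505). The crank centre is ≈ (0.480, 0.269). I'll regrasp from above, with the tool's y along the tangent at both start and end of the turn.

```bash
python3 - <<'E'
from h import *
print(delta([.4183,.2505,.141],down(.283+np.pi/2)),r.state()['joint_positions'].round(2))
E
```

```text
(array([54.7, -0.8, 89.1]), array([-0.0003, -0.0021, -0.002 ])) [-0.24  0.3  -0.39  1.83  0.13  1.04  1.17]
```

```bash
python3 -m handwheel '[{"translation":[18,-0.3,0],"turn":[0,0,0]},{"translation":[38,-0.5,0],"turn":[0,0,0]},{"translation":[54.7,-0.8,0],"turn":[0,0,0]},{"translation":[54.7,-0.8,0],"turn":[0,0,0]},{"translation":[54.7,-0.8,25],"turn":[0,0,0]},{"translation":[54.7,-0.8,50],"turn":[0,0,0]},{"translation":[54.7,-0.8,75],"turn":[0,0,0]},{"translation":[54.7,-0.8,89],"turn":[0,0,0]},{"translation":[54.7,-0.8,89],"turn":[0,0,0]}]'
python3 -m handwheel '[{"translation":[0,0,0],"turn":[0,0,0]},{"translation":[0,0,0],"turn":[0,0,0]},{"translation":[0,0,0],"turn":[0,0,0]},{"translation":[0,0,0],"turn":[0,0,0]},{"translation":[0,0,0],"turn":[0,0,0]},{"translation":[0,0,0],"turn":[0,0,0]},{"translation":[0,0,0],"turn":[0,0,0]},{"translation":[0,0,0],"turn":[0,0,0]}]' 0 60
cat >> h.py <<'E'
C=np.array([.480,.2688])
def arc(th0,da,n,rad=.065,yawy=.283+np.pi/2,c=None):
    # rows in tool axes from polar angle th0 (of commanded point), clockwise by da per row
    q=down(yawy); f=lambda t:np.array([np.cos(t),np.sin(t),0])*rad*1000
    for i in range(1,n+1): print(i,np.round(q.inv().apply(f(th0-i*da)-f(th0)),1)[:2].tolist())
def rep():
    s=r.state();p=s['tcp_pos'][:2]-C;t=np.arctan2(p[1],p[0]);F=s['contact_force'];ta=np.array([np.sin(t),-np.cos(t)])
    print('rad',np.hypot(*p).round(4),'ang',t.round(3),'Ftan',(F[:2]@ta).round(2),'Frad',(F[:2]@p/np.hypot(*p)).round(2),'Fz',F[2].round(2),'t',s['time'],'gap',s['finger_gap'])
E
python3 -c "
from h import *
rep(); arc(np.pi+.285,.05,12)"
```

```text
time: 8.03
tcp_pos: [0.4176, 0.2495, 0.1387]
orientation: [-0.14, 0.99, -0.001, -0.003]
contact_force: [-0.3, 0.6, -0.7]
finger_gap: 0.0856
finger_force: 0.0
time: 8.7
tcp_pos: [0.4205, 0.2514, 0.1425]
orientation: [-0.14, 0.99, 0.0, 0.001]
contact_force: [-0.2, 0.0, 6.6]
finger_gap: 0.0187
finger_force: 58.3
rad 0.062 ang -2.857 Ftan 0.07 Frad 0.18 Fz 6.55 t 8.7 gap 0.01869733779565941
1 [-0.1, 3.2]
2 [-0.3, 6.5]
3 [-0.7, 9.7]
4 [-1.3, 12.9]
5 [-2.0, 16.1]
6 [-2.9, 19.2]
7 [-3.9, 22.3]
8 [-5.1, 25.3]
9 [-6.4, 28.3]
10 [-7.9, 31.2]
11 [-9.5, 34.0]
12 [-11.3, 36.7]
```

```bash
python3 -m handwheel '[{"translation":[-0.1,3.2,0],"turn":[0,0,0]},{"translation":[-0.3,6.5,0],"turn":[0,0,0]},{"translation":[-0.7,9.7,0],"turn":[0,0,0]},{"translation":[-1.3,12.9,0],"turn":[0,0,0]},{"translation":[-2,16.1,0],"turn":[0,0,0]},{"translation":[-2.9,19.2,0],"turn":[0,0,0]},{"translation":[-3.9,22.3,0],"turn":[0,0,0]},{"translation":[-5.1,25.3,0],"turn":[0,0,0]},{"translation":[-6.4,28.3,0],"turn":[0,0,0]},{"translation":[-7.9,31.2,0],"turn":[0,0,0]},{"translation":[-9.5,34,0],"turn":[0,0,0]},{"translation":[-11.3,36.7,0],"turn":[0,0,0]}]'
python3 -c "
from h import *
rep(); arc(np.pi+.285-.6,.07,12)"
```

```text
time: 9.7
tcp_pos: [0.4205, 0.2888, 0.1425]
orientation: [-0.139, 0.99, -0.001, -0.0]
contact_force: [-4.3, -3.5, 10.0]
finger_gap: 0.0188
finger_force: 59.0
rad 0.0628 ang 2.818 Ftan -4.65 Frad 3.01 Fz 10.03 t 9.7 gap 0.018807665037320294
1 [-2.7, 3.7]
2 [-5.6, 7.1]
3 [-8.8, 10.4]
4 [-12.2, 13.4]
5 [-15.8, 16.2]
6 [-19.6, 18.7]
7 [-23.5, 21.0]
8 [-27.6, 22.9]
9 [-31.9, 24.6]
10 [-36.2, 26.0]
11 [-40.6, 27.1]
12 [-45.1, 27.8]
```

Free-running push is about 4.6 N, matching the text. I'll continue.

```bash
python3 -m handwheel '[{"translation":[-2.7,3.7,0],"turn":[0,0,0]},{"translation":[-5.6,7.1,0],"turn":[0,0,0]},{"translation":[-8.8,10.4,0],"turn":[0,0,0]},{"translation":[-12.2,13.4,0],"turn":[0,0,0]},{"translation":[-15.8,16.2,0],"turn":[0,0,0]},{"translation":[-19.6,18.7,0],"turn":[0,0,0]},{"translation":[-23.5,21,0],"turn":[0,0,0]},{"translation":[-27.6,22.9,0],"turn":[0,0,0]},{"translation":[-31.9,24.6,0],"turn":[0,0,0]},{"translation":[-36.2,26,0],"turn":[0,0,0]},{"translation":[-40.6,27.1,0],"turn":[0,0,0]},{"translation":[-45.1,27.8,0],"turn":[0,0,0]}]'
python3 -c "
from h import *
rep(); arc(np.pi+.285-1.44,.08,12)"
```

```text
time: 10.7
tcp_pos: [0.4558, 0.3294, 0.1425]
orientation: [-0.14, 0.99, 0.0, -0.0]
contact_force: [-4.6, -1.3, 8.4]
finger_gap: 0.0182
finger_force: 58.6
rad 0.0653 ang 1.951 Ftan -4.72 Frad 0.5 Fz 8.42 t 10.7 gap 0.018220570212491922
1 [-5.2, 0.5]
2 [-10.4, 0.5]
3 [-15.6, 0.2]
4 [-20.7, -0.6]
5 [-25.8, -1.7]
6 [-30.7, -3.3]
7 [-35.5, -5.3]
8 [-40.2, -7.6]
9 [-44.6, -10.3]
10 [-48.8, -13.4]
11 [-52.8, -16.7]
12 [-56.4, -20.4]
```

```bash
python3 -m handwheel '[{"translation":[-5.2,0.5,0],"turn":[0,0,0]},{"translation":[-10.4,0.5,0],"turn":[0,0,0]},{"translation":[-15.6,0.2,0],"turn":[0,0,0]},{"translation":[-20.7,-0.6,0],"turn":[0,0,0]},{"translation":[-25.8,-1.7,0],"turn":[0,0,0]},{"translation":[-30.7,-3.3,0],"turn":[0,0,0]},{"translation":[-35.5,-5.3,0],"turn":[0,0,0]},{"translation":[-40.2,-7.6,0],"turn":[0,0,0]},{"translation":[-44.6,-10.3,0],"turn":[0,0,0]},{"translation":[-48.8,-13.4,0],"turn":[0,0,0]},{"translation":[-52.8,-16.7,0],"turn":[0,0,0]},{"translation":[-56.4,-20.4,0],"turn":[0,0,0]}]'
python3 -c "
from h import *
rep(); arc(np.pi+.285-2.4,.08,12)"
```

```text
time: 11.7
tcp_pos: [0.5155, 0.326, 0.1426]
orientation: [-0.14, 0.99, 0.001, -0.0]
contact_force: [-4.5, -0.2, 6.9]
finger_gap: 0.0187
finger_force: 58.5
rad 0.0673 ang 1.016 Ftan -3.73 Frad -2.6 Fz 6.93 t 11.7 gap 0.018682912262139792
1 [-3.4, -4.0]
2 [-6.4, -8.2]
3 [-9.1, -12.6]
4 [-11.4, -17.3]
5 [-13.4, -22.1]
6 [-14.9, -27.1]
7 [-16.1, -32.1]
8 [-16.8, -37.3]
9 [-17.1, -42.5]
10 [-17.1, -47.7]
11 [-16.6, -52.8]
12 [-15.6, -58.0]
```

```bash
python3 -m handwheel '[{"translation":[-3.4,-4,0],"turn":[0,0,0]},{"translation":[-6.4,-8.2,0],"turn":[0,0,0]},{"translation":[-9.1,-12.6,0],"turn":[0,0,0]},{"translation":[-11.4,-17.3,0],"turn":[0,0,0]},{"translation":[-13.4,-22.1,0],"turn":[0,0,0]},{"translation":[-14.9,-27.1,0],"turn":[0,0,0]},{"translation":[-16.1,-32.1,0],"turn":[0,0,0]},{"translation":[-16.8,-37.3,0],"turn":[0,0,0]},{"translation":[-17.1,-42.5,0],"turn":[0,0,0]},{"translation":[-17.1,-47.7,0],"turn":[0,0,0]},{"translation":[-16.6,-52.8,0],"turn":[0,0,0]},{"translation":[-15.6,-58,0],"turn":[0,0,0]}]'
python3 -c "
from h import *
rep(); arc(np.pi+.285-3.36,.07,12)"
```

```text
time: 12.7
tcp_pos: [0.5469, 0.2759, 0.1426]
orientation: [-0.141, 0.99, 0.002, 0.001]
contact_force: [-2.4, 3.8, 3.9]
finger_gap: 0.0186
finger_force: 58.4
rad 0.0672 ang 0.106 Ftan -4.06 Frad -1.99 Fz 3.93 t 12.7 gap 0.01856408147775718
1 [1.1, -4.4]
2 [2.6, -8.7]
3 [4.3, -12.9]
4 [6.3, -17.0]
5 [8.6, -20.9]
6 [11.2, -24.7]
7 [14.0, -28.2]
8 [17.1, -31.6]
9 [20.4, -34.7]
10 [23.9, -37.6]
11 [27.6, -40.3]
12 [31.5, -42.6]
```

```bash
python3 -m handwheel '[{"translation":[1.1,-4.4,0],"turn":[0,0,0]},{"translation":[2.6,-8.7,0],"turn":[0,0,0]},{"translation":[4.3,-12.9,0],"turn":[0,0,0]},{"translation":[6.3,-17,0],"turn":[0,0,0]},{"translation":[8.6,-20.9,0],"turn":[0,0,0]},{"translation":[11.2,-24.7,0],"turn":[0,0,0]},{"translation":[14,-28.2,0],"turn":[0,0,0]},{"translation":[17.1,-31.6,0],"turn":[0,0,0]},{"translation":[20.4,-34.7,0],"turn":[0,0,0]},{"translation":[23.9,-37.6,0],"turn":[0,0,0]},{"translation":[27.6,-40.3,0],"turn":[0,0,0]},{"translation":[31.5,-42.6,0],"turn":[0,0,0]}]'
python3 -c "
from h import *
rep(); arc(np.pi+.285-4.2,.06,12)"
```

```text
time: 13.7
tcp_pos: [0.5298, 0.2258, 0.1427]
orientation: [-0.14, 0.99, 0.002, 0.002]
contact_force: [0.1, 5.3, 2.6]
finger_gap: 0.0183
finger_force: 58.4
rad 0.0658 ang -0.712 Ftan -4.06 Frad -3.36 Fz 2.64 t 13.7 gap 0.018273261054490814
1 [3.5, -1.8]
2 [7.0, -3.4]
3 [10.6, -4.8]
4 [14.4, -6.0]
5 [18.2, -6.9]
6 [22.0, -7.6]
7 [25.9, -8.1]
8 [29.7, -8.4]
9 [33.6, -8.4]
10 [37.5, -8.2]
11 [41.4, -7.7]
12 [45.3, -7.0]
```

```bash
python3 -m handwheel '[{"translation":[3.5,-1.8,0],"turn":[0,0,0]},{"translation":[7,-3.4,0],"turn":[0,0,0]},{"translation":[10.6,-4.8,0],"turn":[0,0,0]},{"translation":[14.4,-6,0],"turn":[0,0,0]},{"translation":[18.2,-6.9,0],"turn":[0,0,0]},{"translation":[22,-7.6,0],"turn":[0,0,0]},{"translation":[25.9,-8.1,0],"turn":[0,0,0]},{"translation":[29.7,-8.4,0],"turn":[0,0,0]},{"translation":[33.6,-8.4,0],"turn":[0,0,0]},{"translation":[37.5,-8.2,0],"turn":[0,0,0]},{"translation":[41.4,-7.7,0],"turn":[0,0,0]},{"translation":[45.3,-7,0],"turn":[0,0,0]}]'
python3 -c "
from h import *
rep(); arc(np.pi+.285-4.92,.04,12)"
```

```text
time: 14.7
tcp_pos: [0.4897, 0.2054, 0.1427]
orientation: [-0.14, 0.99, 0.001, 0.003]
contact_force: [4.5, 4.1, -1.3]
finger_gap: 0.0188
finger_force: 58.5
rad 0.0642 ang -1.418 Ftan -5.11 Frad -3.32 Fz -1.3 t 14.7 gap 0.01879013747422842
1 [2.5, 0.6]
2 [5.0, 1.3]
3 [7.5, 2.0]
4 [10.0, 2.9]
5 [12.4, 3.9]
6 [14.7, 5.0]
7 [17.1, 6.1]
8 [19.3, 7.4]
9 [21.6, 8.8]
10 [23.7, 10.2]
11 [25.8, 11.7]
12 [27.9, 13.3]
```

```bash
python3 -m handwheel '[{"translation":[2.5,0.6,0],"turn":[0,0,0]},{"translation":[5,1.3,0],"turn":[0,0,0]},{"translation":[7.5,2,0],"turn":[0,0,0]},{"translation":[10,2.9,0],"turn":[0,0,0]},{"translation":[12.4,3.9,0],"turn":[0,0,0]},{"translation":[14.7,5,0],"turn":[0,0,0]},{"translation":[17.1,6.1,0],"turn":[0,0,0]},{"translation":[19.3,7.4,0],"turn":[0,0,0]},{"translation":[21.6,8.8,0],"turn":[0,0,0]},{"translation":[23.7,10.2,0],"turn":[0,0,0]},{"translation":[25.8,11.7,0],"turn":[0,0,0]},{"translation":[27.9,13.3,0],"turn":[0,0,0]}]'
python3 -c "
from h import *
rep(); arc(np.pi+.285-5.40,.04,8)"
```

```text
time: 15.7
tcp_pos: [0.4595, 0.2091, 0.1426]
orientation: [-0.139, 0.99, 0.0, 0.003]
contact_force: [5.0, -0.9, 0.5]
finger_gap: 0.0183
finger_force: 58.7
rad 0.0632 ang -1.902 Ftan -5.02 Frad -0.77 Fz 0.49 t 15.7 gap 0.01830167356503854
1 [2.0, 1.7]
2 [3.9, 3.4]
3 [5.7, 5.3]
4 [7.5, 7.2]
5 [9.2, 9.2]
6 [10.8, 11.2]
7 [12.3, 13.3]
8 [13.7, 15.5]
```

```bash
python3 -m handwheel '[{"translation":[2,1.7,0],"turn":[0,0,0]},{"translation":[3.9,3.4,0],"turn":[0,0,0]},{"translation":[5.7,5.3,0],"turn":[0,0,0]},{"translation":[7.5,7.2,0],"turn":[0,0,0]},{"translation":[9.2,9.2,0],"turn":[0,0,0]},{"translation":[10.8,11.2,0],"turn":[0,0,0]}]'
python3 -c "
from h import *
rep(); arc(np.pi+.285-5.64,.03,12)"
```

```text
time: 16.2
tcp_pos: [0.4447, 0.2169, 0.1425]
orientation: [-0.139, 0.99, -0.0, 0.002]
contact_force: [4.3, -1.5, 5.9]
finger_gap: 0.018
finger_force: 59.2
rad 0.0628 ang -2.169 Ftan -4.36 Frad -1.18 Fz 5.91 t 16.2 gap 0.01799747935975326
1 [1.1, 1.6]
2 [2.3, 3.2]
3 [3.3, 4.8]
4 [4.3, 6.5]
5 [5.3, 8.2]
6 [6.2, 9.9]
7 [7.0, 11.7]
8 [7.8, 13.5]
9 [8.5, 15.3]
10 [9.2, 17.1]
11 [9.9, 18.9]
12 [10.4, 20.8]
```

```bash
python3 -m handwheel '[{"translation":[1.1,1.6,0],"turn":[0,0,0]},{"translation":[2.3,3.2,0],"turn":[0,0,0]},{"translation":[3.3,4.8,0],"turn":[0,0,0]},{"translation":[4.3,6.5,0],"turn":[0,0,0]},{"translation":[5.3,8.2,0],"turn":[0,0,0]}]'
python3 -c "
from h import *
rep(); arc(np.pi+.285-5.79,.03,10)"
```

```text
time: 16.62
tcp_pos: [0.4372, 0.2231, 0.1425]
orientation: [-0.139, 0.99, -0.0, 0.001]
contact_force: [4.9, -1.6, 6.7]
finger_gap: 0.0186
finger_force: 59.3
rad 0.0626 ang -2.323 Ftan -4.7 Frad -2.2 Fz 6.66 t 16.6167 gap 0.0186348128459196
1 [0.9, 1.7]
2 [1.7, 3.5]
3 [2.5, 5.3]
4 [3.3, 7.1]
5 [4.0, 8.9]
6 [4.6, 10.7]
7 [5.2, 12.6]
8 [5.7, 14.5]
9 [6.2, 16.4]
10 [6.6, 18.3]
```

```bash
python3 -m handwheel '[{"translation":[0.9,1.7,0],"turn":[0,0,0]},{"translation":[1.7,3.5,0],"turn":[0,0,0]},{"translation":[2.5,5.3,0],"turn":[0,0,0]},{"translation":[3.3,7.1,0],"turn":[0,0,0]},{"translation":[4,8.9,0],"turn":[0,0,0]}]'
python3 -c "
from h import *
rep(); arc(np.pi+.285-5.94,.03,10)"
```

```text
time: 17.03
tcp_pos: [0.4308, 0.2303, 0.1425]
orientation: [-0.139, 0.99, -0.0, 0.001]
contact_force: [4.7, -2.5, 7.2]
finger_gap: 0.0191
finger_force: 59.4
rad 0.0625 ang -2.478 Ftan -4.86 Frad -2.15 Fz 7.21 t 17.0333 gap 0.01908791552858951
1 [0.6, 1.8]
2 [1.2, 3.7]
3 [1.7, 5.6]
4 [2.2, 7.5]
5 [2.6, 9.4]
6 [2.9, 11.3]
7 [3.2, 13.2]
8 [3.5, 15.2]
9 [3.7, 17.1]
10 [3.8, 19.1]
```

```bash
python3 -m handwheel '[{"translation":[0.6,1.8,0],"turn":[0,0,0]},{"translation":[1.2,3.7,0],"turn":[0,0,0]},{"translation":[1.7,5.6,0],"turn":[0,0,0]},{"translation":[2.2,7.5,0],"turn":[0,0,0]}]'
python3 -c "
from h import *
rep(); arc(np.pi+.285-6.06,.03,10)"
```

```text
time: 17.37
tcp_pos: [0.4265, 0.2367, 0.1425]
orientation: [-0.139, 0.99, -0.001, 0.001]
contact_force: [4.5, -2.0, 8.7]
finger_gap: 0.0186
finger_force: 59.4
rad 0.0624 ang -2.601 Ftan -4.06 Frad -2.8 Fz 8.72 t 17.3667 gap 0.018578716008238003
1 [0.4, 1.9]
2 [0.8, 3.8]
3 [1.0, 5.8]
4 [1.3, 7.7]
5 [1.5, 9.6]
6 [1.6, 11.6]
7 [1.6, 13.5]
8 [1.6, 15.5]
9 [1.6, 17.4]
10 [1.5, 19.4]
```

```bash
python3 -m handwheel '[{"translation":[0.4,1.9,0],"turn":[0,0,0]},{"translation":[0.8,3.8,0],"turn":[0,0,0]},{"translation":[1,5.8,0],"turn":[0,0,0]},{"translation":[1.3,7.7,0],"turn":[0,0,0]}]'
python3 -c "
from h import *
rep(); arc(np.pi+.285-6.18,.03,10)"
```

```text
time: 17.7
tcp_pos: [0.4229, 0.2435, 0.1425]
orientation: [-0.139, 0.99, -0.001, 0.001]
contact_force: [4.0, -3.1, 9.0]
finger_gap: 0.0188
finger_force: 59.6
rad 0.0624 ang -2.725 Ftan -4.43 Frad -2.37 Fz 9.01 t 17.7 gap 0.018792563393924024
1 [0.2, 1.9]
2 [0.3, 3.9]
3 [0.4, 5.8]
4 [0.4, 7.8]
5 [0.3, 9.7]
6 [0.2, 11.7]
7 [0.0, 13.6]
8 [-0.2, 15.6]
9 [-0.5, 17.5]
10 [-0.9, 19.4]
```

```bash
python3 -m handwheel '[{"translation":[0.2,1.9,0],"turn":[0,0,0]},{"translation":[0.3,3.9,0],"turn":[0,0,0]},{"translation":[0.4,5.8,0],"turn":[0,0,0]},{"translation":[0.4,7.8,0],"turn":[0,0,0]}]'
python3 -c "
from h import *
rep(); arc(np.pi+.285-6.30,.03,10)"
```

```text
time: 18.03
tcp_pos: [0.4205, 0.2502, 0.1424]
orientation: [-0.139, 0.99, -0.001, 0.001]
contact_force: [4.3, -6.1, 9.7]
finger_gap: 0.0184
finger_force: 59.7
rad 0.0624 ang -2.839 Ftan -7.06 Frad -2.3 Fz 9.66 t 18.0333 gap 0.01844717440695647
1 [-0.1, 1.9]
2 [-0.2, 3.9]
3 [-0.3, 5.8]
4 [-0.6, 7.8]
5 [-0.9, 9.7]
6 [-1.2, 11.6]
7 [-1.6, 13.5]
8 [-2.1, 15.4]
9 [-2.6, 17.3]
10 [-3.2, 19.2]
```

Resistance is rising (7 N), so contact has begun. I'll take fine steps from here.

```bash
python3 -m handwheel '[{"translation":[-0.1,1.3,0],"turn":[0,0,0]},{"translation":[-0.1,2.6,0],"turn":[0,0,0]},{"translation":[-0.2,3.9,0],"turn":[0,0,0]},{"translation":[-0.2,3.9,0],"turn":[0,0,0]}]'
python3 -c "
from h import *
rep(); arc(np.pi+.285-6.36,.03,10)"
```

```text
time: 18.37
tcp_pos: [0.4196, 0.2533, 0.1424]
orientation: [-0.139, 0.99, -0.002, 0.0]
contact_force: [4.0, -7.4, 12.2]
finger_gap: 0.0189
finger_force: 59.9
rad 0.0624 ang -2.891 Ftan -8.17 Frad -2.03 Fz 12.24 t 18.3667 gap 0.018869718903514437
1 [-0.2, 1.9]
2 [-0.4, 3.9]
3 [-0.7, 5.8]
4 [-1.0, 7.7]
5 [-1.5, 9.6]
6 [-1.9, 11.5]
7 [-2.4, 13.4]
8 [-3.0, 15.3]
9 [-3.6, 17.1]
10 [-4.3, 18.9]
```

```bash
python3 -m handwheel '[{"translation":[-0.1,1.3,0],"turn":[0,0,0]},{"translation":[-0.3,2.6,0],"turn":[0,0,0]},{"translation":[-0.4,3.9,0],"turn":[0,0,0]},{"translation":[-0.4,3.9,0],"turn":[0,0,0]}]'
python3 -c "
from h import *
rep(); arc(np.pi+.285-6.42,.03,10)"
```

```text
time: 18.7
tcp_pos: [0.4189, 0.2564, 0.1424]
orientation: [-0.138, 0.99, -0.002, 0.0]
contact_force: [3.5, -9.0, 13.5]
finger_gap: 0.0186
finger_force: 60.0
rad 0.0624 ang -2.941 Ftan -9.48 Frad -1.61 Fz 13.55 t 18.7 gap 0.01860890106376633
1 [-0.3, 1.9]
2 [-0.6, 3.8]
3 [-1.0, 5.8]
4 [-1.5, 7.6]
5 [-2.0, 9.5]
6 [-2.6, 11.4]
7 [-3.2, 13.2]
8 [-3.9, 15.1]
9 [-4.7, 16.9]
10 [-5.5, 18.6]
```

```bash
python3 -m handwheel '[{"translation":[-0.2,1.3,0],"turn":[0,0,0]},{"translation":[-0.4,2.6,0],"turn":[0,0,0]},{"translation":[-0.7,4.2,0],"turn":[0,0,0]},{"translation":[-0.7,4.2,0],"turn":[0,0,0]},{"translation":[-0.7,4.2,0],"turn":[0,0,0]}]'
python3 -c "
from h import *
rep(); arc(np.pi+.285-6.485,.03,3)"
```

```text
time: 19.12
tcp_pos: [0.4183, 0.2597, 0.1424]
orientation: [-0.138, 0.99, -0.003, -0.0]
contact_force: [3.1, -10.5, 15.0]
finger_gap: 0.0187
finger_force: 60.2
rad 0.0624 ang -2.996 Ftan -10.84 Frad -1.56 Fz 14.98 t 19.1167 gap 0.018657937022830716
1 [-0.4, 1.9]
2 [-0.9, 3.8]
3 [-1.4, 5.7]
```

```bash
python3 -m handwheel '[{"translation":[-0.2,1.2,0],"turn":[0,0,0]},{"translation":[-0.5,2.4,0],"turn":[0,0,0]},{"translation":[-0.8,3.3,0],"turn":[0,0,0]},{"translation":[-0.8,3.3,0],"turn":[0,0,0]},{"translation":[-0.8,3.3,0],"turn":[0,0,0]}]'
python3 -c "
from h import *
rep()"
```

```text
time: 19.53
tcp_pos: [0.418, 0.2623, 0.1423]
orientation: [-0.138, 0.99, -0.003, -0.001]
contact_force: [3.1, -12.3, 17.3]
finger_gap: 0.0188
finger_force: 60.4
rad 0.0624 ang -3.037 Ftan -12.55 Frad -1.83 Fz 17.26 t 19.5333 gap 0.018756873393244496
```

Push is 12.5 N, so I stop here. I'll unload slightly, open, and rise.

```bash
python3 -m handwheel '[{"translation":[0,-1,-0.5],"turn":[0,0,0]},{"translation":[0.2,-2,-1],"turn":[0,0,0]},{"translation":[0.2,-2,-1],"turn":[0,0,0]}]'
python3 -c "
from h import *
rep()"
python3 -m handwheel '[{"translation":[0,0,0],"turn":[0,0,0]},{"translation":[0,0,0],"turn":[0,0,0]},{"translation":[0,0,0],"turn":[0,0,0]},{"translation":[0,0,0],"turn":[0,0,0]},{"translation":[0,0,-15],"turn":[0,0,0]},{"translation":[0,0,-40],"turn":[0,0,0]},{"translation":[0,0,-65],"turn":[0,0,0]},{"translation":[0,0,-90],"turn":[0,0,0]},{"translation":[0,0,-100],"turn":[0,0,0]},{"translation":[0,0,-100],"turn":[0,0,0]},{"translation":[0,0,-100],"turn":[0,0,0]}]' 1
python3 - <<'E'
from h import *
rep()
w,c=snap('wrist','w5.png');a,c1=snap('scene','s5.png');b,c2=snap('top','t5.png')
H=np.zeros((600,800,3),np.uint8)
H[:300,:400]=cv2.resize(w,(400,300));H[:300,400:]=cv2.resize(b[130:280,120:320],(400,300),interpolation=2);H[300:,:400]=cv2.resize(a[105:205,130:264],(400,300),interpolation=2)
H[300:,400:]=cv2.resize(w[120:270,156:356],(400,300),interpolation=2)
cv2.imwrite('pics/end.png',H)
E
```

```text
time: 19.78
tcp_pos: [0.4179, 0.262, 0.1425]
orientation: [-0.138, 0.99, -0.002, -0.001]
contact_force: [4.0, -7.5, 7.0]
finger_gap: 0.0184
finger_force: 59.3
rad 0.0624 ang -3.032 Ftan -7.89 Frad -3.16 Fz 6.98 t 19.7833 gap 0.01836914243965908
time: 20.7
tcp_pos: [0.4171, 0.2653, 0.2422]
orientation: [-0.14, 0.99, -0.0, -0.0]
contact_force: [0.3, -0.1, -0.7]
finger_gap: 0.0854
finger_force: 0.0
rad 0.063 ang -3.086 Ftan -0.17 Frad -0.33 Fz -0.7 t 20.7 gap 0.08539699209278279
```

View pics/end.png

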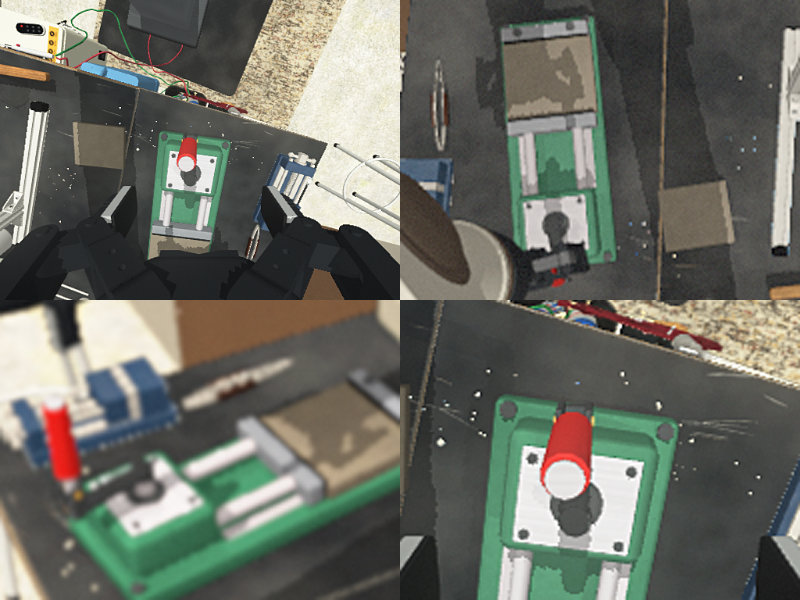

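The slab sits square between jaw and fixed jaw and the handle is standing. I'll do a quick numeric check of the lean before handing in.

```bash
python3 - <<'E'
from h import *
c1=r.get_calibration('scene');c=r.get_calibration('wrist')
A=axis(redmask(cv2.imread('pics/s5.png')),(135,120,165,175));print(A)
t=tri([ray(c1,148.4,140),ray(c,238.5,209)]);print('tip',t)
n1=np.cross(ray(c1,*A[1])[1],ray(c1,*A[2])[1])
W=axis(redmask(cv2.imread('pics/w5.png')),(220,165,255,225));print(W)
n2=np.cross(ray(c,*W[1])[1],ray(c,*W[2])[1]);d=np.cross(n1,n2);d/=np.linalg.norm(d);d*=np.sign(d[2]);print('dir',d)
E
```

```text
(array([150.37305699, 153.13471503]), array([148.04626078, 141.76412445]), array([152.50092226, 163.53316961]))
tip [0.42006383 0.25317111 0.18691504]
(array([240.67647059, 190.98529412]), array([242.44216039, 176.58163303]), array([238.3846441 , 209.68092907]))
dir [0.01855701 0.01651637 0.99969138]
```

The handle is within 0.03 rad of vertical, so I'm handing the job in.

```bash
python3 -c "
from h import *
print(r.job_done())"
```

```text
the job is handed in; nothing more can be done
None
```

The job is handed in, but no verdict came back: I swung the handle up to about 0.03 rad from vertical, wound the crank clockwise to a 12.5 N push, let go, and saw the slab square between the jaws; the jaw's grip force itself was never measured.

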